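# Gauge the slot of a stop jig with spacer blocks

## Task

The slot between the cheek and the stop of the steel jig is being gauged with three aluminium spacer blocks: the thinnest is standing in it and is too loose, so lift it out and put it on the bench, well clear of the jig. Then find which of the other two just fits, meaning the thickest that will go in, and leave that one standing upright in the slot, in line with it, about midway along and fully down on the plate. The block you do not need stays on the bench, well clear of the jig.

Things in the scene. Friction and masses are not known exactly. Their poses are not given: they have to be found in the camera images.
- jig: Jig fixed on the bench: dark steel plate 90 (x) x 130 (y) x 8 mm; origin at the centre of its underside, slot floor (plate top) at z = 8 mm. The slot runs along x, 70 mm long, centred on x = 0, open at both ends and above. Its +y wall is the fixed cheek: inner face at y = +20 mm, 20 mm thick, top at z = 38 mm. The top 8 mm of both walls slope back by 6 mm as a lead-in.
- stop: Steel bar like the cheek, the slot's -y wall, clamped firmly on the plate, with a black clamp knob behind it. Origin on its inner face, midway along, at the plate's top; axes as the jig's. Slot width = 20 mm minus this origin's y in the jig's frame: it is either 30 or 40 mm. The block that just fits has 4 mm to spare.
- spacer_thin: Thinnest aluminium spacer, a solid block 16 mm thick (y), 50 mm wide (x), 80 mm tall (z), with a small dark hole mark low on each broad face; about 173 g. Origin at the centre of its underside. Grip it across the thickness near the top. It stands in the slot at the start. The bench is empty to 20 cm from the jig's centre on the jig's +y (left) side.
- spacer_medium: Middle aluminium spacer, a solid block 26 mm thick (y), 50 mm wide (x), 80 mm tall (z), with a small dark hole mark low on each broad face; about 281 g. Origin at the centre of its underside. Grip it across the thickness near the top. Stands on the bench on the -y side of the jig at the start.
- spacer_thick: Thickest aluminium spacer, a solid block 36 mm thick (y), 50 mm wide (x), 80 mm tall (z), with a small dark hole mark low on each broad face; about 389 g. Origin at the centre of its underside. Grip it across the thickness near the top. Stands on the bench on the -y side of the jig at the start. It does not go into the 30 mm slot.
Things that resemble listed ones, but are neither listed nor needed, are in the scene too. Leave any green look-alike of the spacer_thin alone.

How it is judged:
By the outcome, as a careful person would: the job done as asked, in the order asked, and still so for the second after the job is handed in, with the robot touching nothing.
It also fails if it takes over 70 s, if anything falls off the work surface, if the arm or the gripper's body presses on something with over 40 N, if the wrist force passes 120 N, or if a joint passes its speed limit or range.

## Robot

A 6-joint arm with a two-finger parallel gripper is mounted at the origin on a cart in front of the work surface, level with it; the furniture and walls round the work are solid. World frame = base frame: x ahead of the robot, y to its left, z up, the work surface at z = 0. Lengths are in m, angles in rad, forces in N, time in s.
With the tool pointing down it reaches from about 0.3 to 0.775 m from the base axis. Payload 14.6 kg.
Tool frame: the origin (TCP) lies midway between the tips of the shut fingers; the grasp point (between the pads) lies 19 mm behind it; z points along the fingers, y is the line along which they close (so a half turn about z gives the same grasp; the last joint's range is limited). The gripper opens to 94 mm and grips with 3 to 60 N. Pads are 16 mm wide; open, the fingers measure 119 mm over their backs; the gripper's body (75 mm by 177 mm) begins 78 mm behind the grasp point.
Start: joints at [-1.361, 0.3, 1.521, -0, 1.321, -0.067], TCP at [0.15, -0.529, 0.205] pointing down, gripper open.
Joint ranges: [-3.03, 3.03], [-0.79, 2.21], [0.23, 2.52], [-1.04, 4.18], [0, 3.07], [-2.55, 2.55]. Speed limits (rad/s): [2.22, 2.22, 2.57, 3.14, 3.14, 3.14].

## Interface

Orientations are given as [roll, pitch, yaw] about the fixed x, y, z axes, in that order (R = Rz(yaw) Ry(pitch) Rx(roll)).
In Python, from station import * gives the robot as it stands.
- The arm moves only by the tool send_rows, never from a script. Its argument "targets" is a list of rows, each an object of numbers: "x", "y", "z": the shift along the world's x, y, z in units of 0.2 m (1.0 is 0.2 m); "spin": the turn about the world's z in units of pi/2 rad (1.0 is pi/2 rad); "claw": the finger opening in mm, from 0 to 94. A call has 1 to 20 rows; each row shifts and turns the commanded pose from where the row before left it; what a row does not reach is not made up. A row lasts 1/10 s, in which the tool goes at most 50 mm and 8.59 degrees, less where a joint would pass 70% of its speed; a pose out of reach is approached as far as the arm can. A call with a number of a shift or a turn outside -1 to 1 is refused whole. A call with a gripper value outside its range is refused whole. The fingers move at their own pace and stop on an object; "force" is the grip in N (left out, the last holds). Time passes only in rows, so rows that do not move let the fingers close. It gives the time, the measured TCP pose, the force, the opening and the grip force at its end, in the units of the state.
- get_obs(): the state, without advancing time (a new reading comes with each control period).
- camera(name): name is "scene" or "top"; returns the picture (480x640x3 uint8, blue, green, red); there is no depth.
- camera_model(name): a dict with "fovy" (degrees; the focal length in pixels is half the picture's height over the tangent of half this angle, whatever the lens; pixels are square), "cx", "cy" (the principal point, pixels), "dist" ([k1, k2, p1, p2, k3] as OpenCV has them; the pictures are not rectified), "T" (4x4, takes a point from camera to world coordinates). Camera axes: x right, y down, z forward; pixel columns grow to the right and rows downward; lengths in m; the calibration is good to about 2 mm. A picture is of the moment at which its call begins. camera_model takes no time and is no camera call.
- hand_in(): hands the job in; it is judged then, once.
The state is a dict: "time_s": time; "qpos": joint angles; "joint_vel": joint speeds; "tau": joint torques, N m; "ee_pos": TCP position; "eef_rot": TCP orientation; "force": force on the tool from outside, world axes, zero at the start; "moment": the same for the moment, N m; "grip_width": finger opening in m; "grip_force": force on a finger pad.
Only numpy, scipy, OpenCV 4.12 (cv2) and the standard library are available. Lean on these libraries where they do the work, as an engineer would, in place of code of your own. Each camera call takes 0.05 s, during which the arm holds its last target. There are 200 camera calls.

## Working session

There is one attempt and no reset: what is moved stays moved. The work goes in short steps, Python scripts to look and compute and a tool call to move; the robot and the scene stay as the last step left them, time stands still between calls to the robot, and variables do not carry over. Pictures are saved under pics/ and viewed, at most 10 in all, crops included, and the job is handed in when it is done.

Besides the shell and the picture viewer there is one more tool, called in YAML: its name, and indented under it one key for each argument. send_rows: Moves the arm, as the interface text tells. Its arguments: {"type":"object","properties":{"targets":{"type":"array"},"force":{"type":"number"}},"required":["targets"]}

```bash
mkdir -p pics
python3 - <<'E'
from station import *
import cv2, numpy as np
for n in("scene","top"):
    im=camera(n); cv2.imwrite(f"pics/{n}0.png",im); m=camera_model(n); print(n,m["fovy"],m["cx"],m["cy"],m["dist"]); print(np.round(m["T"],4))
E
```

```text
scene 45.78808158064593 329.0043825183258 243.4025435068118 [-0.00550473  0.          0.          0.          0.        ]
[[-0.8491 -0.217   0.4816  0.0258]
 [-0.5277  0.3912 -0.754   0.6891]
 [-0.0247 -0.8944 -0.4467  0.5257]
 [ 0.      0.      0.      1.    ]]
top 49.97168175715361 319.06855598277303 240.00630781285776 [0.00381413 0.         0.         0.         0.        ]
[[ 0.0214 -0.9961  0.0851  0.4363]
 [-0.9994 -0.0235 -0.0235 -0.0733]
 [ 0.0254 -0.0846 -0.9961  0.8722]
 [ 0.      0.      0.      1.    ]]
```

View pics/scene0.png

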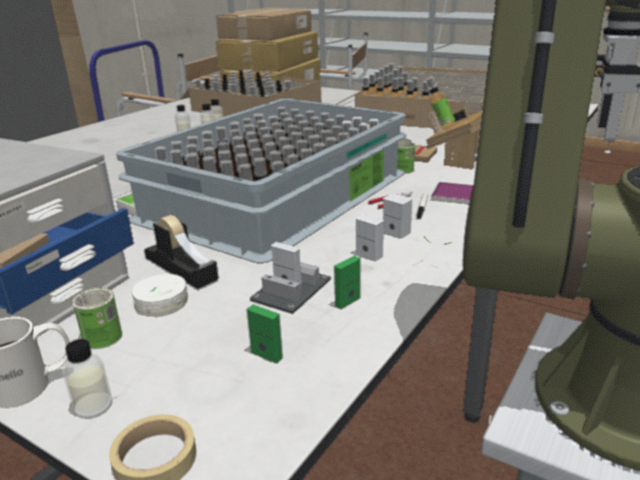

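View pics/top0.png

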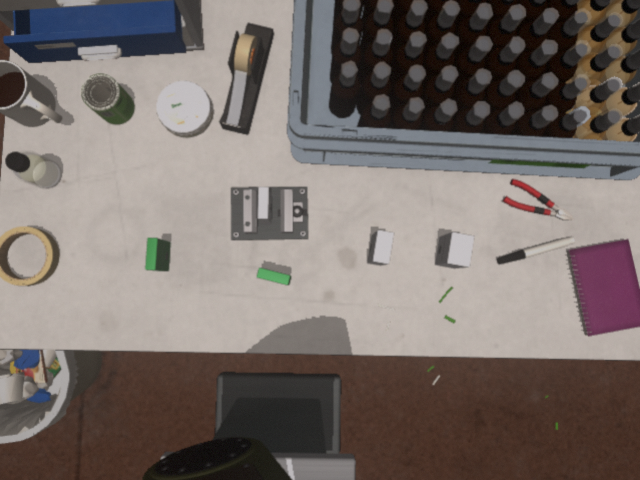

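The top view shows the jig at (270,213) with the grey thin spacer at (263,203). The grey blocks at (381,247) and (455,249) are the medium and thick spacers, and the green look-alikes at (157,253) and (274,276) are to be left alone. Enlarging to confirm.

Run:
```python
import cv2, numpy as np
im=cv2.imread("pics/top0.png")
a=cv2.resize(im[175:255,225:315],None,fx=6,fy=6,interpolation=cv2.INTER_CUBIC)
b=cv2.resize(im[220:275,360:480],None,fx=6,fy=6,interpolation=cv2.INTER_CUBIC)[:, :720]
b=cv2.resize(b,(540,248))
# a: 540x480 ; stack -> scale
o=np.vstack([a[:, :],b]); o=o if o.shape[0]<=600 else cv2.resize(o,None,fx=600/o.shape[0],fy=600/o.shape[0])
cv2.imwrite("pics/c1.png",a); cv2.imwrite("pics/c2.png",cv2.resize(im[220:275,360:480],None,fx=6,fy=6,interpolation=cv2.INTER_CUBIC))
```

```text
(no output)
```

View pics/c1.png

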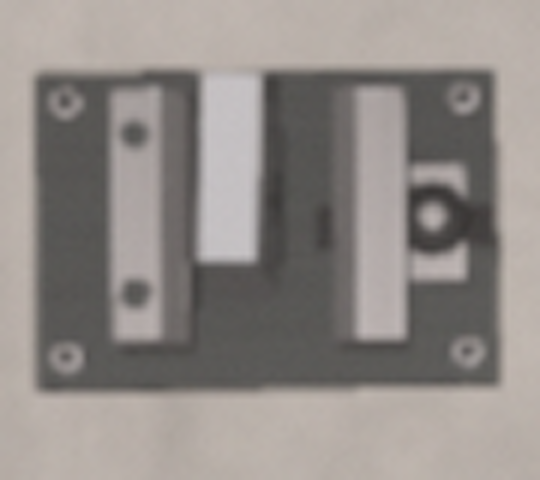

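View pics/c2.png

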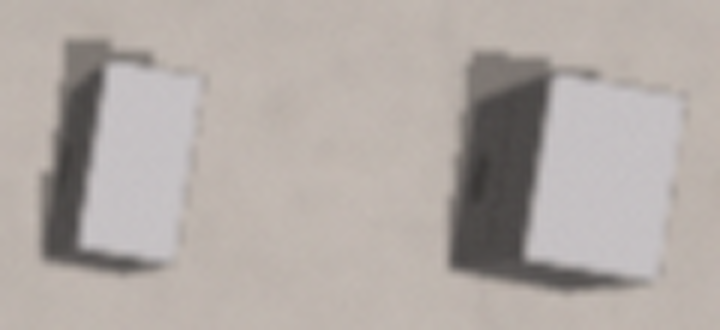

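Crops: the thin block is the light rectangle at about (263,203). The cheek's lead-in ends near column 257 and the stop's begins near 281, which is 24 px, or about 40 mm. So the thick block at (455,249) looks like the one that fits. The medium block at (381,247) is narrower. Measuring now.

```bash
cat > h.py <<'E'
import cv2, numpy as np
from station import *
def rays(name,px,z):
    m=camera_model(name); f=240/np.tan(np.radians(m["fovy"]/2)); T=np.array(m["T"])
    K=np.array([[f,0,m["cx"]],[0,f,m["cy"]],[0,0,1]])
    u=cv2.undistortPoints(np.float64(px).reshape(-1,1,2),K,np.float64(m["dist"])).reshape(-1,2)
    d=np.c_[u,np.ones(len(u))]@T[:3,:3].T; o=T[:3,3]
    return (o+d*((z-o[2])/d[:,2])[:,None])[:,:2]
def rect(P):
    c,s,a=cv2.minAreaRect(np.float32(P*1000)); a=(a if s[0]>s[1] else a+90)
    a=(a+90)%180-90
    return np.round(c,1),np.round(sorted(s),1),round(a,2)  # mm, long-side dir deg from x
E
python3 - <<'E'
from h import *
im=cv2.imread("pics/top0.png"); s=4
def big(x0,y0,x1,y1): return cv2.resize(im[y0:y1,x0:x1],None,fx=s,fy=s,interpolation=cv2.INTER_CUBIC)
def meas(box,f,z,name):
    b=big(*box); m=f(b).astype(np.uint8)*255
    cs,_=cv2.findContours(m,0,1); c=max(cs,key=cv2.contourArea).reshape(-1,2)
    px=(c+.5)/s-.5+np.array(box[:2]); r=rect(rays("top",px,z))
    print(name,r)
g=lambda b:cv2.cvtColor(b,6)
bl=lambda b:b[...,0].astype(int)-b[...,2]
b=big(225,175,315,255); print("vals bench",b[10,10],"thin",b[100,150],"cheek",b[120,95])
b=big(360,220,480,275); print("med",b[110,95],"thick",b[110,400],"bench",b[80,240])
meas((255,180,275,225),lambda b:g(b)>185,.088,"thin")
meas((365,225,400,270),lambda b:bl(b)>-3,.08,"med(sides too)")
for t in(190,195,200):
  meas((372,225,400,270),lambda b:(g(b)>t-10)&(bl(b)>-2),.08,"med")
  meas((445,225,480,272),lambda b:(g(b)>t-10)&(bl(b)>-2),.08,"thick")
meas((225,175,315,255),lambda b:cv2.morphologyEx((g(b)<120).astype(np.uint8),3,np.ones((9,9)))>0,.008,"plate")
# wall edges along rows: gray profile
gr=g(im).astype(int)
for r in (216,222,228): print(r,list(zip(range(240,298),gr[r,240:298])) if r==222 else "")
E
```

```text
vals bench [171 177 186] thin [194 193 196] cheek [161 162 170]
med [193 193 197] thick [194 193 197] bench [177 184 193]
thin (array([559.5,  -4.3]), array([12.4, 46.1]), 0.97)
med(sides too) (array([ 496. , -190.3]), array([23.7, 48.1]), -9.81)
med (array([ 513.4, -201.5]), array([3.1, 3.5]), -89.43)
thick (array([ 502.5, -304.2]), array([5.1, 5.9]), 32.43)
med (array([ 513.4, -201.5]), array([3.1, 3.5]), -89.43)
thick (array([ 502.5, -304.2]), array([5.1, 5.9]), 32.43)
med (array([ 513.4, -201.5]), array([3.1, 3.5]), -89.43)
thick (array([ 502.5, -304.2]), array([5.1, 5.9]), 32.43)
plate (array([554.6,  -8.6]), array([ 90.6, 129.5]), -87.63)
216 
222 [(240, np.int64(86)), (241, np.int64(86)), (242, np.int64(91)), (243, np.int64(130)), (244, np.int64(159)), (245, np.int64(137)), (246, np.int64(103)), (247, np.int64(97)), (248, np.int64(103)), (249, np.int64(123)), (250, np.int64(154)), (251, np.int64(152)), (252, np.int64(117)), (253, np.int64(108)), (254, np.int64(108)), (255, np.int64(112)), (256, np.int64(99)), (257, np.int64(69)), (258, np.int64(75)), (259, np.int64(83)), (260, np.int64(85)), (261, np.int64(84)), (262, np.int64(84)), (263, np.int64(84)), (264, np.int64(85)), (265, np.int64(83)), (266, np.int64(83)), (267, np.int64(83)), (268, np.int64(82)), (269, np.int64(83)), (270, np.int64(79)), (271, np.int64(80)), (272, np.int64(84)), (273, np.int64(85)), (274, np.int64(85)), (275, np.int64(87)), (276, np.int64(84)), (277, np.int64(85)), (278, np.int64(87)), (279, np.int64(88)), (280, np.int64(94)), (281, np.int64(104)), (282, np.int64(106)), (283, np.int64(114)), (284, np.int64(147)), (285, np.int64(178)), (286, np.int64(177)), (287, np.int64(176)), (288, np.int64(173)), (289, np.int64(174)), (290, np.int64(176)), (291, np.int64(175)), (292, np.int64(146)), (293, np.int64(95)), (294, np.int64(98)), (295, np.int64(96)), (296, np.int64(96)), (297, np.int64(94))]
228
```

Run:
```python
from h import *
im=cv2.imread("pics/top0.png"); s=4
def meas(box,f,z,name):
    x0,y0,x1,y1=box; b=cv2.resize(im[y0:y1,x0:x1],None,fx=s,fy=s,interpolation=cv2.INTER_LINEAR)
    m=cv2.morphologyEx(f(b).astype(np.uint8)*255,2,np.ones((5,5)))
    cs,_=cv2.findContours(m,0,1); c=max(cs,key=cv2.contourArea).reshape(-1,2)
    px=(c+.5)/s-.5+np.array(box[:2]); print(name,rect(rays("top",px,z)))
g=lambda b:cv2.cvtColor(b,6).astype(int)
bl=lambda b:b[...,0].astype(int)-b[...,2]
for t in (-10,-8):
  k=lambda b:(g(b)>150)&(bl(b)>t)
  meas((368,225,402,270),k,.08,"med"); meas((440,225,482,275),k,.08,"thick")
meas((250,175,278,225),lambda b:(g(b)>140)&(bl(b)>-8),.088,"thin")
meas((250,175,278,225),lambda b:(g(b)>140),.088,"thin")
# slot edges: cheek sloping end col ~256.5, stop ~280 at row 222, z=30mm
R=lambda a:np.array([[np.cos(a),-np.sin(a)],[np.sin(a),np.cos(a)]])
P=rays("top",[(256.5,222),(279.8,222)],.030)*1000
print("in jig",(P-[554.6,-8.6])@R(np.radians(2.37)))
P=rays("top",[(284.2,222),(292.4,222)],.038)*1000
print("stop top in jig",(P-[554.6,-8.6])@R(np.radians(2.37)))
o=get_obs();print(o["ee_pos"],o["eef_rot"],o["grip_width"],o["time_s"])
```

```text
med (array([ 496.3, -191.4]), array([25.5, 50. ]), -8.62)
thick (array([ 495.2, -312. ]), array([35.1, 51. ]), -9.09)
med (array([ 496.3, -191.3]), array([25.2, 50. ]), -8.62)
thick (array([ 495. , -311.8]), array([34.7, 49.9]), -9.09)
thin (array([559.2,  -4.3]), array([15.5, 48.8]), 0.84)
thin (array([568.7,  -5. ]), array([42.7, 67.6]), 1.62)
in jig [[-18.27753645  19.51716016]
 [-18.91997962 -18.65953377]]
stop top in jig [[-20.00842624 -26.20118007]
 [-20.23297907 -39.5367234 ]]
[ 0.15024608 -0.52882049  0.20493115] [-3.14051597e+00 -6.43356057e-05  2.76767730e-01] 0.09367008919969516 0.1
```

The slot measures 38–40 mm (stop top spans y = -26 to -40 in the jig frame), so it is the 40 mm one and the thick block (36 mm) fits. Moving above the thin one.

send_rows:
  targets:
    - {"x":0.102,"y":0.131,"spin":-0.008,"claw":94}
    - {"x":0.102,"y":0.131,"spin":-0.008,"claw":94}
    - {"x":0.102,"y":0.131,"spin":-0.008,"claw":94}
    - {"x":0.102,"y":0.131,"spin":-0.008,"claw":94}
    - {"x":0.102,"y":0.131,"spin":-0.008,"claw":94}
    - {"x":0.102,"y":0.131,"spin":-0.008,"claw":94}
    - {"x":0.102,"y":0.131,"spin":-0.008,"claw":94}
    - {"x":0.102,"y":0.131,"spin":-0.008,"claw":94}
    - {"x":0.102,"y":0.131,"spin":-0.008,"claw":94}
    - {"x":0.102,"y":0.131,"spin":-0.008,"claw":94}
    - {"x":0.102,"y":0.131,"spin":-0.008,"claw":94}
    - {"x":0.102,"y":0.131,"spin":-0.008,"claw":94}
    - {"x":0.102,"y":0.131,"spin":-0.008,"claw":94}
    - {"x":0.102,"y":0.131,"spin":-0.008,"claw":94}
    - {"x":0.102,"y":0.131,"spin":-0.008,"claw":94}
    - {"x":0.102,"y":0.131,"spin":-0.008,"claw":94}
    - {"x":0.102,"y":0.131,"spin":-0.008,"claw":94}
    - {"x":0.102,"y":0.131,"spin":-0.008,"claw":94}
    - {"x":0.102,"y":0.131,"spin":-0.008,"claw":94}
    - {"x":0.102,"y":0.131,"spin":-0.008,"claw":94}
  force: 25

```text
schema error: expected keys x, y, z, spin, claw
```

send_rows:
  targets:
    - {"x":0.102,"y":0.131,"z":0,"spin":-0.008,"claw":94}
    - {"x":0.102,"y":0.131,"z":0,"spin":-0.008,"claw":94}
    - {"x":0.102,"y":0.131,"z":0,"spin":-0.008,"claw":94}
    - {"x":0.102,"y":0.131,"z":0,"spin":-0.008,"claw":94}
    - {"x":0.102,"y":0.131,"z":0,"spin":-0.008,"claw":94}
    - {"x":0.102,"y":0.131,"z":0,"spin":-0.008,"claw":94}
    - {"x":0.102,"y":0.131,"z":0,"spin":-0.008,"claw":94}
    - {"x":0.102,"y":0.131,"z":0,"spin":-0.008,"claw":94}
    - {"x":0.102,"y":0.131,"z":0,"spin":-0.008,"claw":94}
    - {"x":0.102,"y":0.131,"z":0,"spin":-0.008,"claw":94}
    - {"x":0.102,"y":0.131,"z":0,"spin":-0.008,"claw":94}
    - {"x":0.102,"y":0.131,"z":0,"spin":-0.008,"claw":94}
    - {"x":0.102,"y":0.131,"z":0,"spin":-0.008,"claw":94}
    - {"x":0.102,"y":0.131,"z":0,"spin":-0.008,"claw":94}
    - {"x":0.102,"y":0.131,"z":0,"spin":-0.008,"claw":94}
    - {"x":0.102,"y":0.131,"z":0,"spin":-0.008,"claw":94}
    - {"x":0.102,"y":0.131,"z":0,"spin":-0.008,"claw":94}
    - {"x":0.102,"y":0.131,"z":0,"spin":-0.008,"claw":94}
    - {"x":0.102,"y":0.131,"z":0,"spin":-0.008,"claw":94}
    - {"x":0.102,"y":0.131,"z":0,"spin":-0.008,"claw":94}
  force: 25

```text
time_s: 2.1
ee_pos: [0.5589, -0.0038, 0.2051]
eef_rot: [-3.142, 0.001, 0.025]
force: [-0.1, 0.0, -0.4]
grip_width: 0.094
grip_force: 0.0
```

send_rows:
  targets:
    - {"x":0,"y":0,"z":-0.15,"spin":0,"claw":94}
    - {"x":0,"y":0,"z":-0.15,"spin":0,"claw":94}
    - {"x":0,"y":0,"z":-0.15,"spin":0,"claw":94}
    - {"x":0,"y":0,"z":-0.15,"spin":0,"claw":94}
    - {"x":0,"y":0,"z":-0.1,"spin":0,"claw":94}
    - {"x":0,"y":0,"z":-0.04,"spin":0,"claw":94}
    - {"x":0,"y":0,"z":0,"spin":0,"claw":0}
    - {"x":0,"y":0,"z":0,"spin":0,"claw":0}
    - {"x":0,"y":0,"z":0,"spin":0,"claw":0}
    - {"x":0,"y":0,"z":0,"spin":0,"claw":0}
    - {"x":0,"y":0,"z":0,"spin":0,"claw":0}
    - {"x":0,"y":0,"z":0,"spin":0,"claw":0}
    - {"x":0,"y":0,"z":0,"spin":0,"claw":0}
    - {"x":0,"y":0,"z":0,"spin":0,"claw":0}
  force: 25

```text
time_s: 3.5
ee_pos: [0.5583, -0.0051, 0.0575]
eef_rot: [3.142, -0.0, 0.025]
force: [0.9, -0.2, -0.0]
grip_width: 0.0331
grip_force: 0.0
```

send_rows:
  targets:
    - {"x":0,"y":0,"z":0,"spin":0,"claw":0}
    - {"x":0,"y":0,"z":0,"spin":0,"claw":0}
    - {"x":0,"y":0,"z":0,"spin":0,"claw":0}
    - {"x":0,"y":0,"z":0,"spin":0,"claw":0}
    - {"x":0,"y":0,"z":0,"spin":0,"claw":0}
    - {"x":0,"y":0,"z":0,"spin":0,"claw":0}
  force: 25

```text
time_s: 4.1
ee_pos: [0.5583, -0.005, 0.0574]
eef_rot: [-3.142, 0.0, 0.025]
force: [-0.5, 0.3, -0.7]
grip_width: 0.016
grip_force: 25.0
```

send_rows:
  targets:
    - {"x":0,"y":0,"z":0.06,"spin":0,"claw":0}
    - {"x":0,"y":0,"z":0.1,"spin":0,"claw":0}
    - {"x":0,"y":0,"z":0.12,"spin":0,"claw":0}
    - {"x":0,"y":0,"z":0.12,"spin":0,"claw":0}
    - {"x":0.02,"y":0.08,"z":0,"spin":0,"claw":0}
    - {"x":0.02,"y":0.12,"z":0,"spin":0,"claw":0}
    - {"x":0.02,"y":0.13,"z":0,"spin":0,"claw":0}
    - {"x":0.02,"y":0.13,"z":0,"spin":0,"claw":0}
    - {"x":0.02,"y":0.12,"z":0,"spin":0,"claw":0}
    - {"x":0,"y":0.07,"z":0,"spin":0,"claw":0}
    - {"x":0,"y":0,"z":-0.08,"spin":0,"claw":0}
    - {"x":0,"y":0,"z":-0.12,"spin":0,"claw":0}
    - {"x":0,"y":0,"z":-0.12,"spin":0,"claw":0}
    - {"x":0,"y":0,"z":-0.08,"spin":0,"claw":0}
    - {"x":0,"y":0,"z":-0.02,"spin":0,"claw":0}
    - {"x":0,"y":0,"z":0,"spin":0,"claw":0}
  force: 25

```text
time_s: 5.7
ee_pos: [0.578, 0.1251, 0.0531]
eef_rot: [3.141, 0.001, 0.026]
force: [0.9, 0.5, -0.6]
grip_width: 0.016
grip_force: 25.0
```

send_rows:
  targets:
    - {"x":0,"y":0,"z":-0.008,"spin":0,"claw":0}
    - {"x":0,"y":0,"z":-0.006,"spin":0,"claw":0}
    - {"x":0,"y":0,"z":-0.004,"spin":0,"claw":0}
    - {"x":0,"y":0,"z":0,"spin":0,"claw":0}
  force: 25

```text
time_s: 6.1
ee_pos: [0.5784, 0.125, 0.0501]
eef_rot: [-3.142, -0.0, 0.025]
force: [0.7, 1.0, -1.1]
grip_width: 0.0156
grip_force: 25.0
```

send_rows:
  targets:
    - {"x":0,"y":0,"z":-0.004,"spin":0,"claw":0}
    - {"x":0,"y":0,"z":0,"spin":0,"claw":24}
    - {"x":0,"y":0,"z":0,"spin":0,"claw":44}
    - {"x":0,"y":0,"z":0,"spin":0,"claw":70}
    - {"x":0,"y":0,"z":0,"spin":0,"claw":70}
    - {"x":0,"y":0,"z":0,"spin":0,"claw":70}
    - {"x":0,"y":0,"z":0,"spin":0,"claw":70}
    - {"x":0,"y":0,"z":0.05,"spin":0,"claw":80}
    - {"x":0,"y":0,"z":0.15,"spin":0,"claw":80}
    - {"x":0,"y":0,"z":0.15,"spin":0,"claw":80}
    - {"x":0,"y":0,"z":0.15,"spin":0,"claw":80}
    - {"x":0,"y":0,"z":0.15,"spin":0,"claw":80}
    - {"x":0,"y":0,"z":0.1,"spin":0,"claw":80}
  force: 25

```text
time_s: 7.4
ee_pos: [0.5786, 0.125, 0.2023]
eef_rot: [-3.141, -0.003, 0.026]
force: [0.2, -0.2, 0.2]
grip_width: 0.0796
grip_force: 0.0
```

send_rows:
  targets:
    - {"x":-0.028,"y":-0.146,"z":0,"spin":-0.008,"claw":90}
    - {"x":-0.028,"y":-0.146,"z":0,"spin":-0.008,"claw":90}
    - {"x":-0.028,"y":-0.146,"z":0,"spin":-0.008,"claw":90}
    - {"x":-0.028,"y":-0.146,"z":0,"spin":-0.008,"claw":90}
    - {"x":-0.028,"y":-0.146,"z":0,"spin":-0.008,"claw":90}
    - {"x":-0.028,"y":-0.146,"z":0,"spin":-0.008,"claw":90}
    - {"x":-0.028,"y":-0.146,"z":0,"spin":-0.008,"claw":90}
    - {"x":-0.028,"y":-0.146,"z":0,"spin":-0.008,"claw":90}
    - {"x":-0.028,"y":-0.146,"z":0,"spin":-0.008,"claw":90}
    - {"x":-0.028,"y":-0.146,"z":0,"spin":-0.008,"claw":90}
    - {"x":-0.028,"y":-0.146,"z":0,"spin":-0.008,"claw":90}
    - {"x":-0.028,"y":-0.146,"z":0,"spin":-0.008,"claw":90}
    - {"x":-0.028,"y":-0.146,"z":0,"spin":-0.008,"claw":90}
    - {"x":-0.028,"y":-0.146,"z":0,"spin":-0.008,"claw":90}
    - {"x":-0.028,"y":-0.14,"z":0,"spin":-0.008,"claw":90}
    - {"x":0,"y":0,"z":0,"spin":0,"claw":90}
  force: 25

```text
time_s: 9.0
ee_pos: [0.4934, -0.3144, 0.1996]
eef_rot: [3.141, -0.0, -0.166]
force: [0.7, 0.6, 0.1]
grip_width: 0.0902
grip_force: 0.0
```

Run:
```python
from h import *
cv2.imwrite("pics/top1.png",camera("top")); cv2.imwrite("pics/scene1.png",camera("scene"))
```

```text
(no output)
```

View pics/scene1.png

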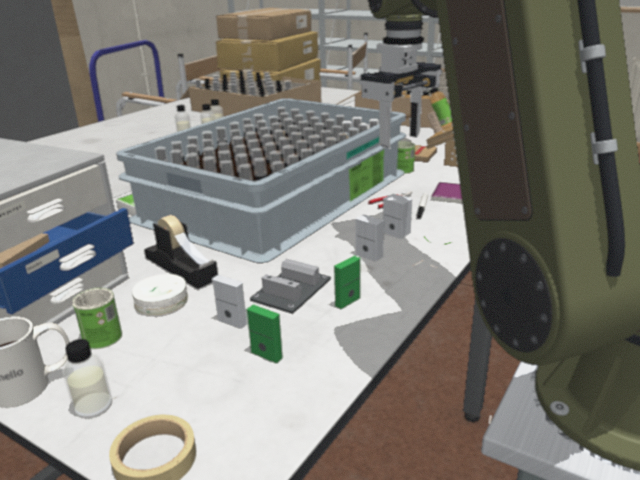

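The scene view shows the thin block upright on the bench at (230,302), the slot empty at (290,282), and the gripper over the thick block at (397,216). Grasping the thick block.

send_rows:
  targets:
    - {"x":0.008,"y":0.01,"z":-0.12,"spin":0,"claw":90}
    - {"x":0,"y":0,"z":-0.15,"spin":0,"claw":90}
    - {"x":0,"y":0,"z":-0.15,"spin":0,"claw":90}
    - {"x":0,"y":0,"z":-0.15,"spin":0,"claw":90}
    - {"x":0,"y":0,"z":-0.13,"spin":0,"claw":90}
    - {"x":0,"y":0,"z":-0.06,"spin":0,"claw":90}
    - {"x":0,"y":0,"z":0,"spin":0,"claw":90}
    - {"x":0,"y":0,"z":0,"spin":0,"claw":10}
    - {"x":0,"y":0,"z":0,"spin":0,"claw":10}
    - {"x":0,"y":0,"z":0,"spin":0,"claw":10}
    - {"x":0,"y":0,"z":0,"spin":0,"claw":10}
    - {"x":0,"y":0,"z":0,"spin":0,"claw":10}
    - {"x":0,"y":0,"z":0,"spin":0,"claw":10}
    - {"x":0,"y":0,"z":0,"spin":0,"claw":10}
    - {"x":0,"y":0,"z":0,"spin":0,"claw":10}
    - {"x":0,"y":0,"z":0,"spin":0,"claw":10}
    - {"x":0,"y":0,"z":0,"spin":0,"claw":10}
  force: 40

```text
time_s: 10.8
ee_pos: [0.496, -0.31, 0.0471]
eef_rot: [3.141, -0.0, -0.163]
force: [1.6, -1.0, 0.4]
grip_width: 0.0357
grip_force: 39.9
```

send_rows:
  targets:
    - {"x":0,"y":0,"z":0.05,"spin":0,"claw":10}
    - {"x":0,"y":0,"z":0.1,"spin":0,"claw":10}
    - {"x":0,"y":0,"z":0.15,"spin":0,"claw":10}
    - {"x":0,"y":0,"z":0.15,"spin":0,"claw":10}
    - {"x":0,"y":0,"z":0.15,"spin":0,"claw":10}
    - {"x":0,"y":0,"z":0,"spin":0,"claw":10}
  force: 40

```text
time_s: 11.4
ee_pos: [0.4971, -0.3106, 0.1714]
eef_rot: [3.139, -0.006, -0.163]
force: [0.1, 0.6, -2.9]
grip_width: 0.0359
grip_force: 39.9
```

Run:
```python
from h import *
im=cv2.imread("pics/top1.png"); s=4
g=lambda b:cv2.cvtColor(b,6).astype(int)
bl=lambda b:b[...,0].astype(int)-b[...,2]
def meas(box,f,z,name):
    x0,y0,x1,y1=box; b=cv2.resize(im[y0:y1,x0:x1],None,fx=s,fy=s,interpolation=cv2.INTER_LINEAR)
    m=cv2.morphologyEx(f(b).astype(np.uint8)*255,2,np.ones((3,3)))
    cs,_=cv2.findContours(m,0,1); c=max(cs,key=cv2.contourArea).reshape(-1,2)
    px=(c+.5)/s-.5+np.array(box[:2]); print(name,rect(rays("top",px,z)))
cl=lambda m:cv2.morphologyEx(m.astype(np.uint8),3,np.ones((15,15)))>0
meas((238,183,256,236),lambda b:cl(g(b)>140),.038,"cheek top")
meas((278,183,293,236),lambda b:g(b)>140,.038,"stop top")
meas((225,175,315,255),lambda b:cl(g(b)<125),.008,"plate")
G=g(cv2.resize(im,None,fx=s,fy=s,interpolation=cv2.INTER_LINEAR))
a=np.radians(2.37);R=np.array([[np.cos(a),-np.sin(a)],[np.sin(a),np.cos(a)]])
for r in(195,205,222): 
    row=cv2.cvtColor(im,6)[r].astype(int); print(r,row[254:260],row[277:287])
```

```text
cheek top (array([558.9,  26.6]), array([29. , 80.2]), 1.53)
stop top (array([555.4, -40.8]), array([15.1, 69.9]), 1.5)
plate (array([554.6,  -8.6]), array([ 89. , 127.8]), -87.51)
195 [126 122 101  92 103 105] [103 102 105 115 125 128 136 166 196 199]
205 [128 119 100  90 102 103] [102 103 103 114 126 128 133 168 199 203]
222 [129 135 119  84  88 102] [103 103 104 113 124 128 136 176 211 211]
```

send_rows:
  targets:
    - {"x":0.024,"y":0.08,"z":0,"spin":0.0105,"claw":10}
    - {"x":0.024,"y":0.126,"z":0,"spin":0.0105,"claw":10}
    - {"x":0.024,"y":0.126,"z":0,"spin":0.0105,"claw":10}
    - {"x":0.024,"y":0.126,"z":0,"spin":0.0105,"claw":10}
    - {"x":0.024,"y":0.126,"z":0,"spin":0.0105,"claw":10}
    - {"x":0.024,"y":0.126,"z":0,"spin":0.0105,"claw":10}
    - {"x":0.024,"y":0.126,"z":0,"spin":0.0105,"claw":10}
    - {"x":0.024,"y":0.126,"z":0,"spin":0.0105,"claw":10}
    - {"x":0.024,"y":0.126,"z":0,"spin":0.0105,"claw":10}
    - {"x":0.024,"y":0.126,"z":0,"spin":0.0105,"claw":10}
    - {"x":0.024,"y":0.126,"z":0,"spin":0.0105,"claw":10}
    - {"x":0.024,"y":0.126,"z":0,"spin":0.0105,"claw":10}
    - {"x":0,"y":0.046,"z":0,"spin":0,"claw":10}
    - {"x":0,"y":0,"z":0,"spin":0,"claw":10}
    - {"x":0,"y":0,"z":0,"spin":0,"claw":10}
  force: 40

```text
time_s: 12.9
ee_pos: [0.553, -0.0078, 0.1663]
eef_rot: [3.142, 0.001, 0.035]
force: [0.5, -0.3, -4.0]
grip_width: 0.0358
grip_force: 39.9
```

send_rows:
  targets:
    - {"x":0.012,"y":0,"z":-0.1,"spin":0,"claw":10}
    - {"x":0,"y":0,"z":-0.12,"spin":0,"claw":10}
    - {"x":0,"y":0,"z":-0.1,"spin":0,"claw":10}
    - {"x":0,"y":0,"z":-0.06,"spin":0,"claw":10}
    - {"x":0,"y":0,"z":0,"spin":0,"claw":10}
    - {"x":0,"y":0,"z":0,"spin":0,"claw":10}
  force: 40

```text
time_s: 13.5
ee_pos: [0.5562, -0.0079, 0.0917]
eef_rot: [3.141, -0.001, 0.034]
force: [0.2, -0.7, -2.2]
grip_width: 0.0359
grip_force: 39.9
```

Run:
```python
from h import *
a=camera("top");b=camera("scene")
cv2.imwrite("pics/top2.png",a); cv2.imwrite("pics/scene2.png",b)
A=cv2.resize(a[160:260,215:325],(440,400),interpolation=2);B=cv2.resize(b[210:320,240:340],(360,400),interpolation=2)
cv2.imwrite("pics/both2.png",np.hstack([A,B]))
```

```text
(no output)
```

View pics/both2.png

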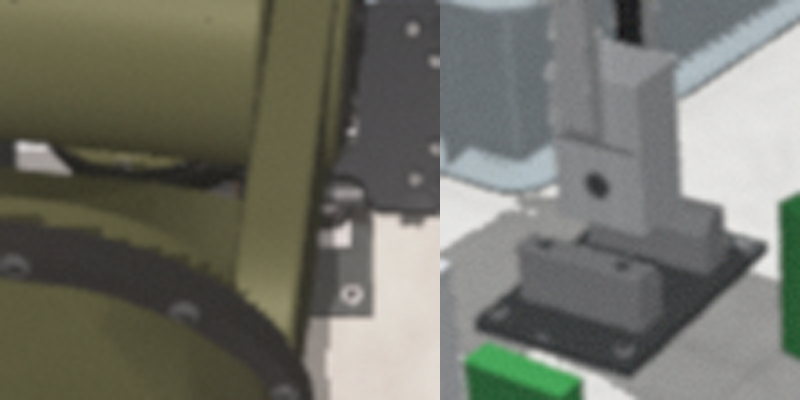

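The scene crop shows the held block above the open slot, between the cheek in front and the stop behind. The arm hides the slot in the top view. Lowering slowly.

send_rows:
  targets:
    - {"x":0,"y":0,"z":-0.02,"spin":0,"claw":10}
    - {"x":0,"y":0,"z":-0.02,"spin":0,"claw":10}
    - {"x":0,"y":0,"z":-0.02,"spin":0,"claw":10}
    - {"x":0,"y":0,"z":-0.015,"spin":0,"claw":10}
    - {"x":0,"y":0,"z":-0.015,"spin":0,"claw":10}
    - {"x":0,"y":0,"z":0,"spin":0,"claw":10}
  force: 40

```text
time_s: 14.2
ee_pos: [0.5557, -0.0074, 0.0725]
eef_rot: [-3.141, 0.001, 0.035]
force: [-0.0, 0.1, -3.4]
grip_width: 0.0359
grip_force: 39.9
```

send_rows:
  targets:
    - {"x":0,"y":0,"z":-0.015,"spin":0,"claw":10}
    - {"x":0,"y":0,"z":-0.015,"spin":0,"claw":10}
    - {"x":0,"y":0,"z":-0.015,"spin":0,"claw":10}
    - {"x":0,"y":0,"z":-0.015,"spin":0,"claw":10}
    - {"x":0,"y":0,"z":-0.015,"spin":0,"claw":10}
    - {"x":0,"y":0,"z":0,"spin":0,"claw":10}
  force: 40

```text
time_s: 14.8
ee_pos: [0.5557, -0.0075, 0.0575]
eef_rot: [-3.142, 0.001, 0.035]
force: [-0.2, -0.1, -3.7]
grip_width: 0.0357
grip_force: 39.9
```

send_rows:
  targets:
    - {"x":0,"y":0,"z":-0.006,"spin":0,"claw":10}
    - {"x":0,"y":0,"z":-0.005,"spin":0,"claw":10}
    - {"x":0,"y":0,"z":-0.004,"spin":0,"claw":10}
    - {"x":0,"y":0,"z":0,"spin":0,"claw":10}
  force: 40

```text
time_s: 15.2
ee_pos: [0.556, -0.0074, 0.0552]
eef_rot: [3.142, -0.0, 0.035]
force: [0.3, -0.7, -2.4]
grip_width: 0.0359
grip_force: 39.9
```

send_rows:
  targets:
    - {"x":0,"y":0,"z":-0.003,"spin":0,"claw":10}
    - {"x":0,"y":0,"z":0,"spin":0,"claw":45}
    - {"x":0,"y":0,"z":0,"spin":0,"claw":60}
    - {"x":0,"y":0,"z":0,"spin":0,"claw":75}
    - {"x":0,"y":0,"z":0,"spin":0,"claw":75}
    - {"x":0,"y":0,"z":0,"spin":0,"claw":75}
    - {"x":0,"y":0,"z":0,"spin":0,"claw":75}
    - {"x":0,"y":0,"z":0,"spin":0,"claw":75}
    - {"x":0,"y":0,"z":0.06,"spin":0,"claw":80}
    - {"x":0,"y":0,"z":0.15,"spin":0,"claw":80}
    - {"x":0,"y":0,"z":0.15,"spin":0,"claw":80}
    - {"x":0,"y":0,"z":0.15,"spin":0,"claw":80}
    - {"x":0,"y":0,"z":0.15,"spin":0,"claw":80}
    - {"x":0,"y":0,"z":0.1,"spin":0,"claw":80}

```text
time_s: 16.6
ee_pos: [0.5562, -0.0075, 0.2098]
eef_rot: [3.141, -0.003, 0.035]
force: [0.6, 0.5, 0.4]
grip_width: 0.0799
grip_force: 0.0
```

send_rows:
  targets:
    - {"x":-0.06,"y":-0.1,"z":0,"spin":0,"claw":80}
    - {"x":-0.06,"y":-0.15,"z":0,"spin":0,"claw":80}
    - {"x":-0.06,"y":-0.15,"z":0,"spin":0,"claw":80}
    - {"x":-0.06,"y":-0.15,"z":0,"spin":0,"claw":80}
    - {"x":-0.06,"y":-0.15,"z":0,"spin":0,"claw":80}
    - {"x":-0.06,"y":-0.15,"z":0,"spin":0,"claw":80}
    - {"x":-0.06,"y":-0.15,"z":0,"spin":0,"claw":80}
    - {"x":-0.06,"y":-0.15,"z":0,"spin":0,"claw":80}
    - {"x":-0.06,"y":-0.15,"z":0,"spin":0,"claw":80}
    - {"x":-0.06,"y":-0.15,"z":0,"spin":0,"claw":80}
    - {"x":-0.06,"y":-0.15,"z":0,"spin":0,"claw":80}
    - {"x":-0.06,"y":-0.15,"z":0,"spin":0,"claw":80}
    - {"x":-0.06,"y":-0.15,"z":0,"spin":0,"claw":80}
    - {"x":-0.06,"y":-0.1,"z":0,"spin":0,"claw":80}
    - {"x":0,"y":0,"z":0,"spin":0,"claw":80}
    - {"x":0,"y":0,"z":0,"spin":0,"claw":80}

```text
time_s: 18.2
ee_pos: [0.3879, -0.4073, 0.207]
eef_rot: [3.141, -0.0, 0.034]
force: [0.2, 0.4, 0.9]
grip_width: 0.0802
grip_force: 0.0
```

Run:
```python
from h import *
a=camera("top");b=camera("scene")
cv2.imwrite("pics/top3.png",a); cv2.imwrite("pics/scene3.png",b)
A=cv2.resize(a[160:260,215:325],(440,400),interpolation=2);B=cv2.resize(b[210:320,240:340],(360,400),interpolation=2)
cv2.imwrite("pics/both3.png",np.hstack([A,B]))
s=4;x0,y0,x1,y1=248,175,285,230
c=cv2.resize(a[y0:y1,x0:x1],None,fx=s,fy=s,interpolation=1)
m=((cv2.cvtColor(c,6)>140)&(c[...,0].astype(int)-c[...,2]>-8)).astype(np.uint8)
m=cv2.morphologyEx(m,2,np.ones((5,5)))
k=max(cv2.findContours(m,0,1)[0],key=cv2.contourArea).reshape(-1,2)
print(rect(rays("top",(k+.5)/s-.5+np.array([x0,y0]),.088)))
```

```text
(array([555.3,  -9.1]), array([35.9, 50.5]), 2.66)
```

View pics/both3.png

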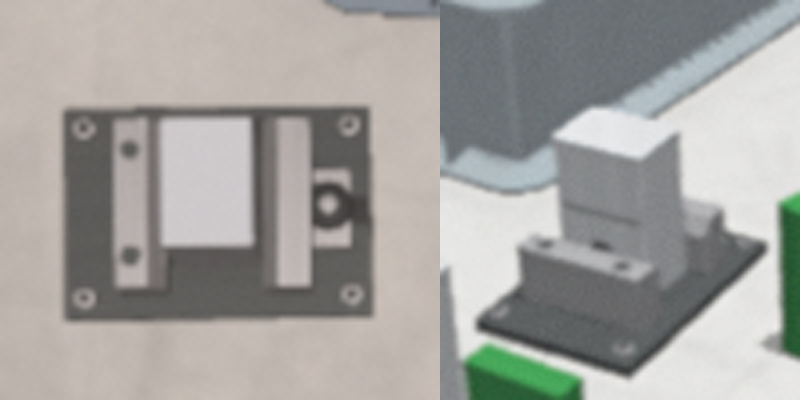

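View pics/top3.png

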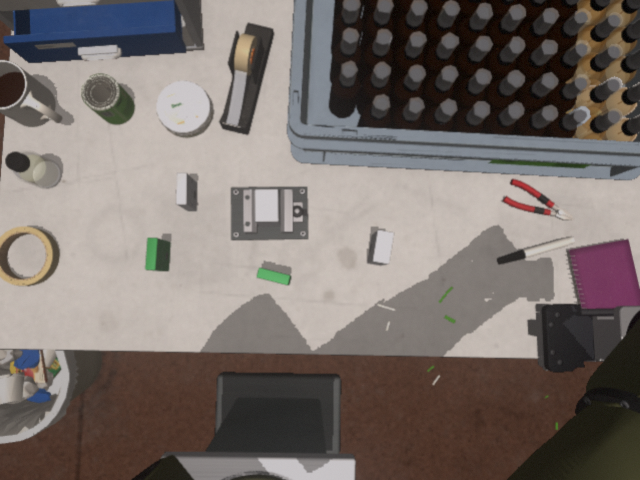

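Final views: the thick block stands in the slot at (266,205), measured at (555.3, -9.1) mm with 2.7° yaw, against a jig centre of (554.5, -8.2) mm. Its top face measures 50.5 x 35.9 mm at z = 88 mm, so it is fully seated. The thin block at (185,190) and the medium one at (381,247) are clear of the jig.

```bash
python3 -c "
from station import *
print(hand_in())"
```

```text
the job is handed in; nothing more can be done
None
```

The slot is the 40 mm one, so the thick spacer is the one that just fits; it stands upright in the slot about midway along and fully down, the thin and medium spacers are on the bench clear of the jig, and the job is handed in.

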